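Close the topping station with its three interlocking cover boards

ROBOT

A 6-joint arm with a two-finger parallel gripper is mounted at the origin on the work surface. World frame = base frame: x ahead of the robot, y to its left, z up, the work surface at z = 0. Lengths are in m, angles in rad, forces in N, time in s.
With the tool pointing down it reaches from about 0.35 to 0.8 m from the base axis. Payload 7.3 kg.
Tool frame: the origin (TCP) lies between the finger pads; the fingertips stand 25 mm ahead of it and the grasp point (between the pads) lies 6 mm ahead of it (r.tip_extent is the distance from the TCP to the fingertips, in m); z points along the fingers, y is the direction in which the jaws open and shut (so a half turn about z gives the same grasp; the last joint's range is limited). The gripper opens to 85 mm and grips with 20 to 120 N. Pads are 22 mm wide; open, the fingers measure 114 mm over their backs; the gripper's body (76 mm by 85 mm) begins 54 mm behind the grasp point. The pads swing forward as they close: fully open they stand 13 mm farther back than shut.
Start: joints at [1.04, 0.342, 1.524, -0, 1.275, -0.146], TCP at [0.197, 0.487, 0.256] pointing down, gripper open.
Joint ranges: [-2.53, 2.53], [-0.77, 2.02], [0.04, 2.7], [-1, 4.14], [0.28, 2.66], [-3.11, 3.11]. Speed limits (rad/s): [2.57, 2.57, 3.14, 3.14, 3.14, 3.14].

INTERFACE

Orientations are given as a unit quaternion [x, y, z, w].
In Python, from workcell import r, command_gripper, optics gives the robot as it stands. The module is installed in compiled form; this text tells all that it offers. Calls block until the motion is done:
- r.reach(position, orientation): joint-space move of the TCP to a pose.
- r.move_straight(position, orientation=None, speed=0.15, max_force=None): straight line of the TCP; orientation=None keeps the orientation; speed is the mean speed in m/s. With max_force (N) it stops when the force on the tool has changed by that much, and returns True; else False.
- r.movej(angles): joint-space move.
- command_gripper(opening, force=None): finger opening in m; force is the grip in N (None keeps the last); returns when the fingers have stopped.
- r.hold(seconds).
- r.solve_ik(position, orientation): joint angles nearest the present ones, or None.
- r.read_state(): the state.
- optics.get_image(name): name is "scene" or "top" or "wrist"; returns (picture, depth): 480x640x3 uint8, red, green, blue; 480x640 float32, m along the optical axis (not along the pixel's ray), 0 where there is no reading.
- optics.camera_model(name): a dict with "K" (3x3 intrinsics, pixels), "k1" (the pictures are not rectified: a ray, as slopes to the right and down, at radius r is drawn at 1 + k1 r^2 times it, then the intrinsics apply), "R" (3x3) and "t" (3): a world point X has camera coordinates R X + t; the wrist camera has in their place "tool_from_camera" (4x4, takes a point from camera to tool coordinates, whose origin is the TCP and whose axes are the flange's). Camera axes: x right, y down, z forward; pixel columns grow to the right and rows downward; lengths in m; the calibration is good to about 2 mm. A picture is of the moment at which its call begins: read the wrist's pose just before it. camera_model takes no time and is no camera call.
A pose or a line that the arm cannot do raises r.PlanningError and nothing moves.
- r.finish_job(): hands the job in, once; it reports no verdict.
The state is a dict: "time_s": time; "joint_positions": joint angles; "dq": joint speeds; "tau": joint torques, N m; "eef_pos": TCP position; "eef_rot": TCP orientation; "contact_force": force on the tool from outside, world axes, zero at the start; "torque": the same for the moment, N m; "grip_width": finger opening in m.
Only numpy, scipy, OpenCV 4.12 (cv2) and the standard library are available. Lean on these libraries where they do the work, as an engineer would, in place of code of your own. Each camera call takes 0.05 s, during which the arm holds its last target.

TASK

Close the topping station for the night: fit the three loose white cover boards together in its mouth so that they fill it, each lying fully down and flat on the ledges between the plain end and the sprung bar, handles up. Leave the other kitchenware where it stands.

Things in the scene. Friction and masses are not known exactly. Their poses are not given: they have to be found in the camera images.
- station: Steel topping station fixed to the counter, 246 mm (x) by 140 mm (y), 62 mm high, walls 8 mm; origin at the centre of its underside, z up. Its mouth spans x -115..115, y -62..62 mm. Inside, 48 mm up, ledges 10 mm wide along both long walls, along the middle (y = 0) and at the plain end (x = -115) carry the covers, whose tops then lie 2 mm below the rim.
- fixed_side (a point): Middle of the plain end of the mouth, at rim height: station (-115, 0, 62) mm; axes as the station's. Covers a, b, c seated from this end touch each other, their axes parallel to the station's (or all three turned by half a turn, with a at the sprung end). Across y they have 3 mm of play in the mouth and 3 mm at their steps.
- spring_side (a point): Middle of the sprung bar's face when free, at rim height: station (82, 0, 62) mm. The free mouth is 9 mm too short for the three covers. The bar stands as high as the rim, so the last cover does not go in level: lower its edge first, against the bar, nose down 15 to 20 degrees, push the bar back, then lay the rear edge down.
- spring_bar (a joint): Sprung bar across the +x end of the mouth, 12 mm thick, from 49 to 62 mm up. Value: m pushed back towards the station's +x; 0 free, stop at 0.018; about 2 N at 0, rising 0.3 N per mm. With all three covers in, held at about 0.009; its pinch can then keep the last cover a few mm proud until it is pressed down.
- cover_a_grip (a point): White board 12 mm thick, 0.1 to 0.2 kg; on it a grey bar handle, 14 mm (x) by 60 mm (y), 32 mm tall. Point: middle of the handle, 28 mm above the underside; z up. L-shape; outline in mm from this point: x -34..18, y -53.5..67.5 plus x 18..50, y -53.5..5.5. Seated against the plain end: this point at station (-81, -7, 76) mm.
- cover_b_grip (a point): White board 12 mm thick, 0.1 to 0.2 kg; on it a grey bar handle, 14 mm (x) by 60 mm (y), 32 mm tall. Point: middle of the handle, 28 mm above the underside; z up. Z-shape; outline in mm from this point: x -42..30, y -0.5..58.5 plus x -10..50, y -62.5..10.5. Seated between the others: this point at station (-21, 2, 76) mm.
- cover_c_grip (a point): White board 12 mm thick, 0.1 to 0.2 kg; on it a grey bar handle, 14 mm (x) by 60 mm (y), 32 mm tall. Point: middle of the handle, 28 mm above the underside; z up. L-shape, toe smaller than a's; outline in mm: x -25..37, y -65.5..55.5 plus x -45..-25, y 10.5..55.5. Seated with its straight edge x = 37 on the bar: this point at station (54, 5, 76) mm.
- noodle_bowl: Bystander, to be left alone: white noodle bowl, 170 mm wide, 75 mm high; origin at the centre of its underside.
- sauce_bottle: Bystander, to be left alone: amber bottle with red cap, 60 mm wide, 190 mm high; origin at the centre of its underside.
- pickle_jar: Bystander, to be left alone: green glass jar, 72 mm wide, 90 mm high; origin at the centre of its underside.
- steel_cup: Bystander, to be left alone: steel cup, 64 mm wide, 60 mm high; origin at the centre of its underside.
- dip_bowl: Bystander, to be left alone: small blue bowl, 90 mm wide, 35 mm high; origin at the centre of its underside.
- spatula: Bystander, to be left alone: spatula lying on the left of the counter; origin at the centre of its underside.
- spoon: Bystander, to be left alone: spoon lying in front of the robot; origin at the centre of its underside.
There are look-alikes about, which are no part of the job. Leave any brown or green look-alike of the part that bears cover_b_grip alone.

How it is judged:
By the outcome, as a careful person would: the job done as asked, in the order asked, and still so for the second after the job is handed in, with the robot touching nothing.
It also fails if it takes over 72 s, if anything falls off the work surface, if the arm or the gripper's body presses on something with over 40 N, if the wrist force passes 120 N, or if a joint passes its speed limit or range.

## Working session

There is one attempt and no reset: what is moved stays moved. The work goes in short steps, each a Python script; the robot and the scene stay as the last script left them, time stands still between calls to the robot, and variables do not carry over. Pictures are saved under pics/ and viewed, and the job is handed in when it is done.

```bash
ls; mkdir -p pics
python3 - <<'E'
from workcell import r, command_gripper, optics
import cv2, numpy as np
for n in ("scene","top"):
    im,d=optics.get_image(n)
    cv2.imwrite(f"pics/{n}0.png",im[...,::-1]); np.save(f"pics/{n}0.npy",d)
    print(n,{k:np.round(v,4).tolist() for k,v in optics.camera_model(n).items()})
print({k:np.round(v,4).tolist() for k,v in optics.camera_model("wrist").items()})
s=r.read_state(); print(s["time_s"],s["eef_pos"],s["eef_rot"],s["grip_width"],s["contact_force"])
E
```

```text
pics
scene {'K': [[507.9863, 0.0, 321.5712], [0.0, 507.9863, 234.0155], [0.0, 0.0, 1.0]], 'k1': -0.1464, 'R': [[0.8189, 0.5738, 0.0101], [0.4375, -0.6129, -0.658], [-0.3714, 0.5433, -0.7529]], 't': [-0.4598, -0.1633, 1.5049]}
top {'K': [[459.3824, 0.0, 310.4274], [0.0, 459.3824, 238.5428], [0.0, 0.0, 1.0]], 'k1': 0.0389, 'R': [[-0.0937, -0.9956, 0.0056], [-0.9738, 0.0905, -0.2087], [0.2073, -0.025, -0.978]], 't': [0.0817, 0.5426, 0.9982]}
{'K': [[405.2493, 0.0, 319.965], [0.0, 405.2493, 232.8488], [0.0, 0.0, 1.0]], 'k1': -0.0693, 'tool_from_camera': [[0.0003, -0.9494, -0.3142, 0.0807], [1.0, 0.0003, 0.0, -0.0003], [0.0001, -0.3142, 0.9494, -0.1178], [0.0, 0.0, 0.0, 1.0]]}
0.1 [0.19688872 0.48633222 0.25567836] [ 1.91223075e-01  9.81546342e-01 -6.78179970e-04 -2.33714190e-04] 0.08544674908174525 [-0.71972477 -0.15387719 -0.04622671]
```

View pics/scene0.png

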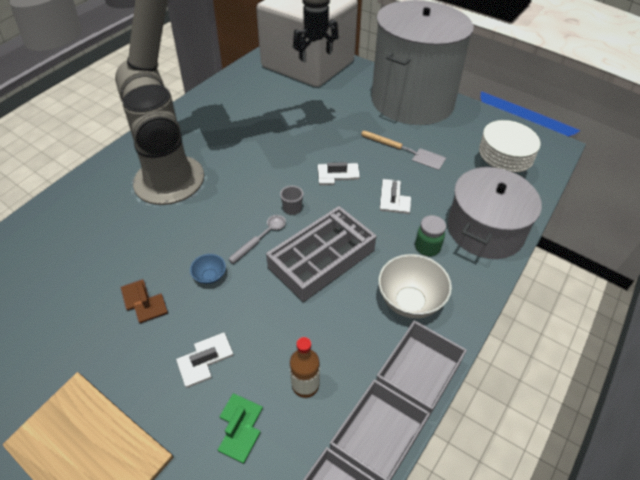

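View pics/top0.png

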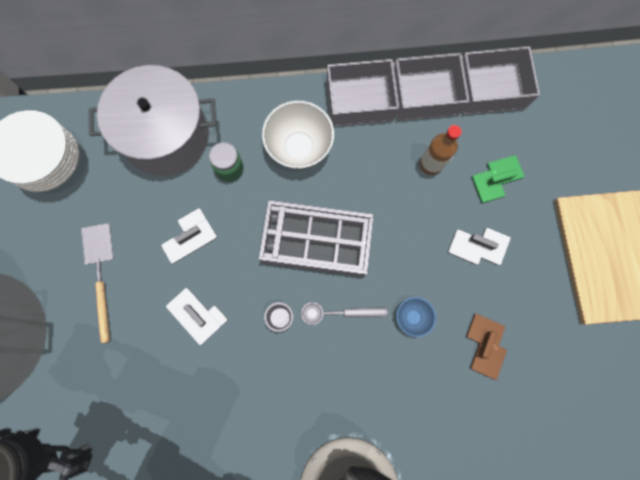

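```bash
cat > h.py <<'E'
import numpy as np, cv2
def project(X,m,R=None,t=None):
    R=m["R"] if R is None else R; t=m["t"] if t is None else t
    X=np.asarray(X,float).reshape(-1,3)
    c=X@np.asarray(R).T+np.asarray(t); s=c[:,:2]/c[:,2:]
    s=s*(1+m["k1"]*(s**2).sum(1,keepdims=True)); K=np.asarray(m["K"])
    return s@K[:2,:2].T+K[:2,2]
def rect(im,m,x0,x1,y0,y1,z,res=0.001,R=None,t=None):
    # rows: x from high to low ; cols: y from high to low  (top-like view)
    xs=np.arange(x1,x0,-res); ys=np.arange(y1,y0,-res)
    X,Y=np.meshgrid(xs,ys,indexing='ij')
    uv=project(np.stack([X,Y,0*X+z],-1),m,R,t).astype(np.float32).reshape(X.shape+(2,))
    return cv2.remap(im,uv[...,0],uv[...,1],cv2.INTER_LINEAR)
OUT={'a':[(-34,-53.5),(50,-53.5),(50,5.5),(18,5.5),(18,67.5),(-34,67.5)],
'b':[(-42,-.5),(-10,-.5),(-10,-62.5),(50,-62.5),(50,10.5),(30,10.5),(30,58.5),(-42,58.5)],
'c':[(-25,-65.5),(37,-65.5),(37,55.5),(-45,55.5),(-45,10.5),(-25,10.5)]}
def T(p,pts):
    x,y,a=p; c,s=np.cos(a),np.sin(a); pts=np.asarray(pts,float)/1000
    return pts@np.array([[c,s],[-s,c]])+[x,y]
E
python3 - <<'E'
from h import *
from workcell import optics
m=optics.camera_model("top"); im=cv2.imread("pics/top0.png")
big=rect(im,m,0.25,0.85,-0.5,0.5,0.012,0.00125)
cv2.imwrite("pics/rect0.png",big)
d=np.load("pics/top0.npy")
E
```

```text
(no output)
```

View pics/rect0.png

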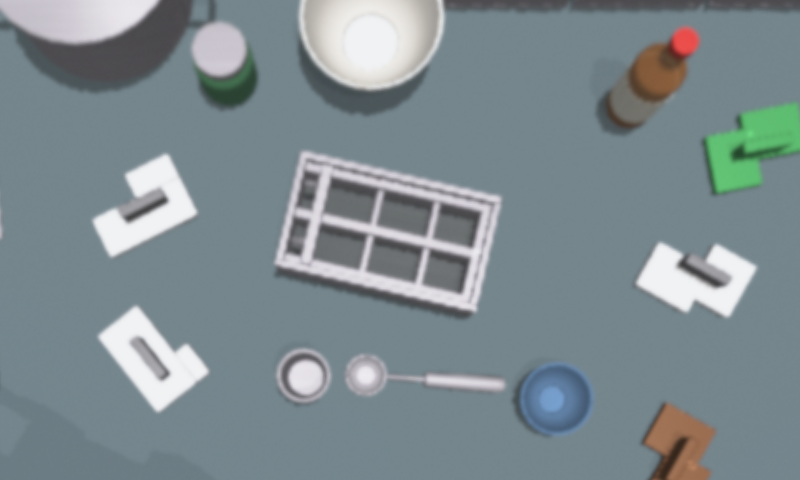

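```bash
cat >> h.py <<'E'
from scipy.optimize import minimize
def polymask(poly,shape,x1,y1,res):
    px=np.stack([(y1-poly[:,1])/res,(x1-poly[:,0])/res],-1)
    m=np.zeros(shape,np.float32); cv2.fillPoly(m,[np.round(px*16).astype(np.int32)],1,shift=4); return m
def fit(im,m,name,cx,cy,angs,R=None,t=None,z=0.012,hw=0.11,res=0.0005):
    g=rect(im,m,cx-hw,cx+hw,cy-hw,cy+hw,z,res,R,t)
    hsv=cv2.cvtColor(g,cv2.COLOR_BGR2HSV); W=((g.min(2)>175)&(hsv[...,1]<45)).astype(np.float32)
    W=cv2.GaussianBlur(W,(0,0),2)
    best=None
    H=np.array([(-7,-30),(7,-30),(7,30),(-7,30)])
    def cost(p):
        M=polymask(T(p,OUT[name]),W.shape,cx+hw,cy+hw,res)
        ig=polymask(T(p,H*1.9*np.array([1.6,.8])),W.shape,cx+hw,cy+hw,res)
        M=cv2.GaussianBlur(M,(0,0),2)
        return (((M-W)**2)*(1-ig)).sum()/1000
    for a in angs:
        s=np.array([[cx,cy,a]]+[[cx+.012,cy,a],[cx,cy+.012,a],[cx,cy,a+.25]])
        o=minimize(cost,[cx,cy,a],method="Nelder-Mead",options=dict(initial_simplex=s,xatol=1e-5,fatol=1e-3))
        if best is None or o.fun<best.fun: best=o
    gg=g.copy()
    for P in (OUT[name],H):
        P=T(best.x,P); px=np.stack([(cy+hw-P[:,1])/res,(cx+hw-P[:,0])/res],-1)
        cv2.polylines(gg,[np.round(px).astype(np.int32)],True,(0,0,255),1)
    return best.x,best.fun,gg
E
python3 - <<'E'
from h import *
from workcell import optics
m=optics.camera_model("top"); im=cv2.imread("pics/top0.png")
A=np.arange(-np.pi,np.pi,np.pi/8)
out=[]
for (cx,cy),ns in (((.594,.32),'ac'),((.40,.31),'ac'),((.512,-.375),'b')):
    for n in ns:
        p,f,g=fit(im,m,n,cx,cy,A); print(n,np.round(p,4),np.degrees(p[2]).round(1),round(f,2))
        g=cv2.resize(g,(260,260)); cv2.putText(g,n,(5,20),0,.6,(0,0,255)); out.append(g)
out.append(out[0]*0)
cv2.imwrite("pics/fit0.png",np.vstack([np.hstack(out[:3]),np.hstack(out[3:])]))
E
```

```text
a [0.5897 0.317  0.4628] 26.5 0.17
c [ 0.5915  0.3201 -2.6511] -151.9 2.5
a [ 0.3979  0.3097 -0.9432] -54.0 2.84
c [0.4018 0.3088 2.234 ] 128.0 0.17
b [ 0.5085 -0.3737  2.6308] 150.7 0.13
```

View pics/fit0.png

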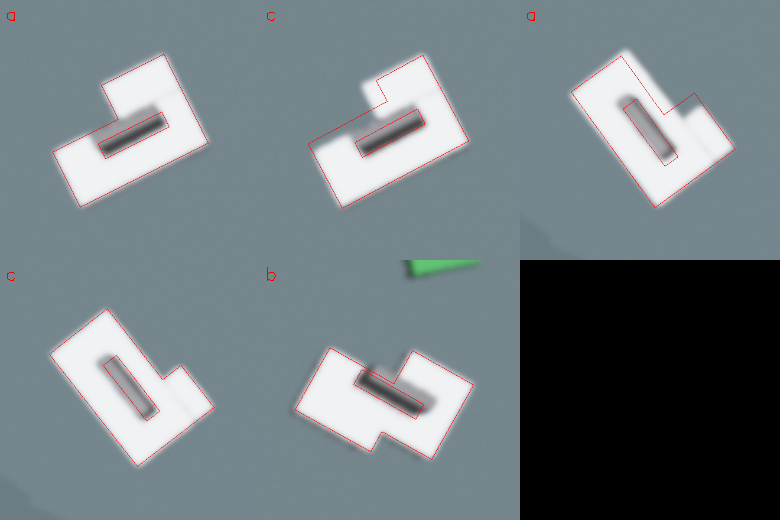

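```bash
cat >> h.py <<'E'
from scipy.spatial.transform import Rotation as Ro
def quat(yaw,half,tilt=0.):
    """tool y = cover x (half=0) or -cover x; tilt: nose (+x of cover) down, rad"""
    a=yaw+np.pi*half
    y=np.array([np.cos(a),np.sin(a),0]); z=np.array([0,0,-1.]); x=np.cross(y,z)
    M=Ro.from_matrix(np.stack([x,y,z],1))
    ax=[-np.sin(yaw),np.cos(yaw),0]
    return (Ro.from_rotvec(np.array(ax)*tilt)*M).as_quat()
ST=(0.561,0.012,np.radians(76.9))
A0=(0.5897,0.317,0.4628); C0=(0.4018,0.3088,2.234); B0=(0.5085,-0.3737,2.6308)
def seat(st,x,y): # mm
    return T(st,[(x,y)])[0]
E
python3 - <<'E'
from h import *
from workcell import r
for n,p,s in (('a',A0,(-81,-7)),('b',B0,(-21,2)),('c',C0,(54,5))):
  for h in (0,1):
    q1=r.solve_ik([p[0],p[1],.04],quat(p[2],h)); x,y=seat(ST,*s)
    q2=r.solve_ik([x,y,.09],quat(ST[2],h))
    q3=r.solve_ik([x,y,.11],quat(ST[2],h,.3))
    for q in (q1,q2,q3): print(n,h,None if q is None else np.round(q,2))
E
```

```text
a 0 [ 0.38  0.82  1.32 -0.    1.01 -0.08]
a 0 [-0.26  0.58  1.65 -0.    0.91 -1.6 ]
a 0 [-0.11  0.59  1.6  -0.35  1.02 -1.26]
a 1 [ 0.38  0.82  1.32 -0.    1.01  3.06]
a 1 [-0.26  0.58  1.65 -0.    0.91  1.54]
a 1 [-0.11  0.59  1.6  -0.35  1.02  1.89]
b 0 [-0.76  0.76  1.45 -0.    0.94  2.9 ]
b 0 [-0.15  0.58  1.65 -0.    0.91 -1.49]
b 0 [-0.    0.6   1.57 -0.34  1.06 -1.17]
b 1 [-0.76  0.76  1.45 -0.    0.94 -0.24]
b 1 [-0.15  0.58  1.65 -0.    0.91  1.65]
b 1 [-0.    0.6   1.57 -0.34  1.06  1.98]
c 0 [ 0.5   0.59  1.82 -0.    0.73 -1.73]
c 0 [-0.02  0.6   1.6  -0.    0.94 -1.36]
c 0 [ 0.12  0.65  1.49 -0.31  1.13 -1.07]
c 1 [ 0.5   0.59  1.82 -0.    0.73  1.41]
c 1 [-0.02  0.6   1.6  -0.    0.94  1.78]
c 1 [ 0.12  0.65  1.49 -0.31  1.13  2.07]
```

```bash
cat >> h.py <<'E'
def wristpose(st,m):
    Rt=Ro.from_quat(st["eef_rot"]).as_matrix(); W=np.eye(4); W[:3,:3]=Rt; W[:3,3]=st["eef_pos"]
    C=np.linalg.inv(W@np.asarray(m["tool_from_camera"])); return C[:3,:3],C[:3,3]
def look(name):
    from workcell import r,optics
    m=optics.camera_model("wrist"); s=r.read_state(); im,d=optics.get_image("wrist"); im=im[...,::-1].copy()
    cv2.imwrite(f"pics/{name}.png",im); np.savez(f"pics/{name}.npz",pos=s["eef_pos"],rot=s["eef_rot"],d=d)
    R,t=wristpose(s,m); return im,m,R,t
def load(name):
    from workcell import optics
    z=np.load(f"pics/{name}.npz"); m=optics.camera_model("wrist")
    R,t=wristpose(dict(eef_pos=z["pos"],eef_rot=z["rot"]),m); return cv2.imread(f"pics/{name}.png"),m,R,t
E
python3 - <<'E'
from h import *
from workcell import r
r.reach([ST[0],ST[1],.27],quat(ST[2],0)); r.hold(.3)
im,m,R,t=look("st0")
g=rect(im,m,.44,.68,-.15,.17,.062,.0004,R,t); cv2.imwrite("pics/st0r.png",g)
print(r.read_state()["time_s"])
E
```

```text
2.5917
```

View pics/st0.png

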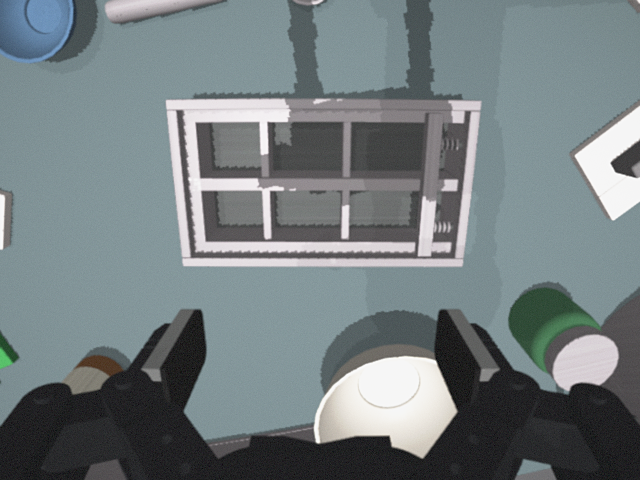

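View pics/st0r.png

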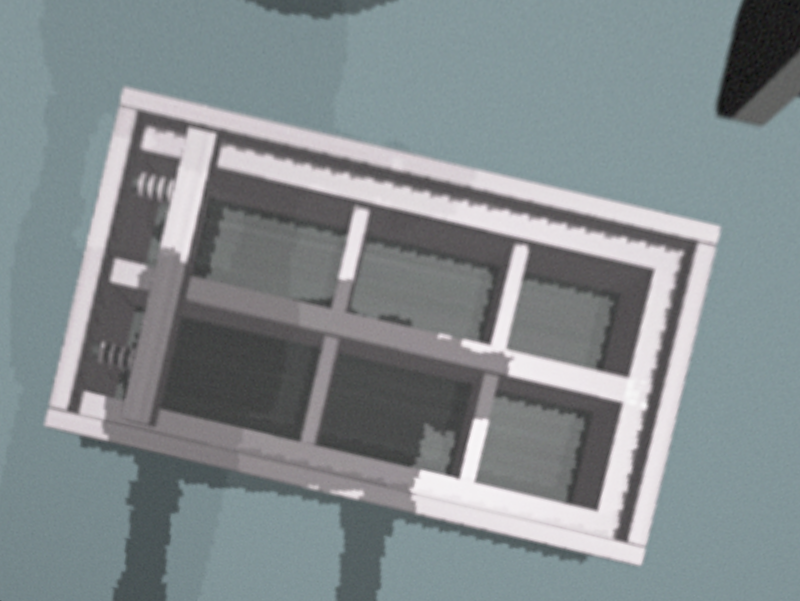

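```bash
cat >> h.py <<'E'
def stfit(name,st):
    im,m,R,t=load(name)
    g=rect(im,m,st[0]-.11,st[0]+.11,st[1]-.15,st[1]+.15,.062,.0002,R,t); 
    def draw(g,st,x1,y1):
        g=g.copy()
        for hx,hy in((123,70),(115,62)):
            P=T(st,[(-hx,-hy),(hx,-hy),(hx,hy),(-hx,hy)]); px=np.stack([(y1-P[:,1])/.0002,(x1-P[:,0])/.0002],-1)
            cv2.polylines(g,[np.round(px).astype(np.int32)],True,(0,0,255),1)
        return g
    x1,y1=st[0]+.11,st[1]+.15
    gd=draw(g,st,x1,y1); tiles=[]
    for hx,hy in((123,70),(-123,70),(123,-70),(-123,-70)):
        P=T(st,[(hx,hy)])[0]; c=int((y1-P[1])/.0002); q=int((x1-P[0])/.0002)
        tiles.append(cv2.resize(gd[max(q-70,0):q+70,max(c-90,0):c+90],(390,290)))
    cv2.imwrite(f"pics/{name}_f.png",np.vstack([np.hstack([tiles[0],tiles[1]]),np.hstack([tiles[2],tiles[3]])]))
E
python3 - <<'E'
from h import *
stfit("st0",(.5496,.017,np.radians(76.85)))
E
```

```text
(no output)
```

View pics/st0_f.png

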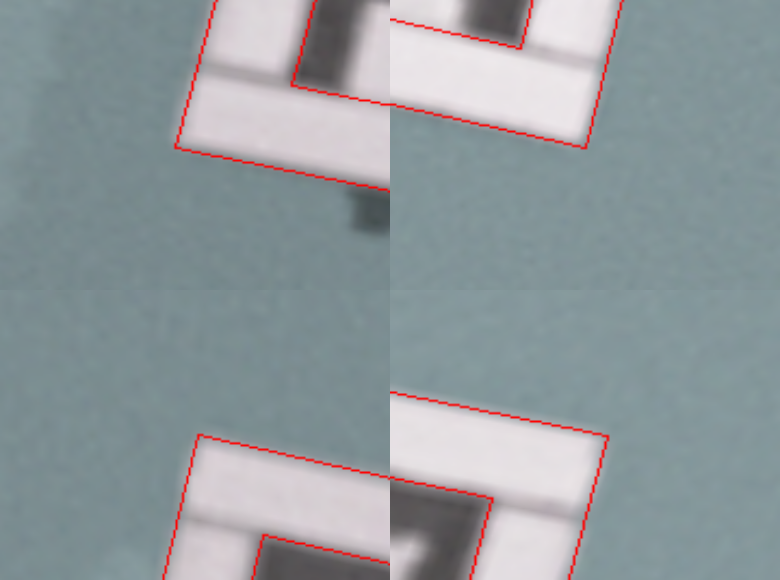

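```bash
cat >> h.py <<'E'
ST=(.5496,.0170,np.radians(76.85))
E
python3 - <<'E'
from h import *
from workcell import r
r.reach([A0[0],A0[1],.22],quat(A0[2],0)); r.hold(.3)
im,m,R,t=look("a0")
p,f,g=fit(im,m,'a',A0[0],A0[1],[A0[2]],R,t); print(np.round(p,4),np.degrees(p[2]),f)
cv2.imwrite("pics/a0f.png",g); print(r.read_state()["time_s"])
E
```

```text
[0.589  0.3175 0.4606] 26.38877462547839 0.10539460927248001
4.1833
```

View pics/a0f.png

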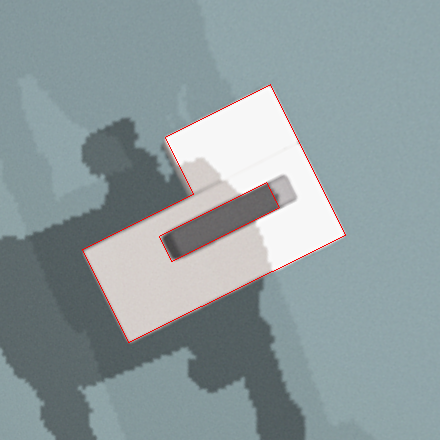

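View pics/a0.png

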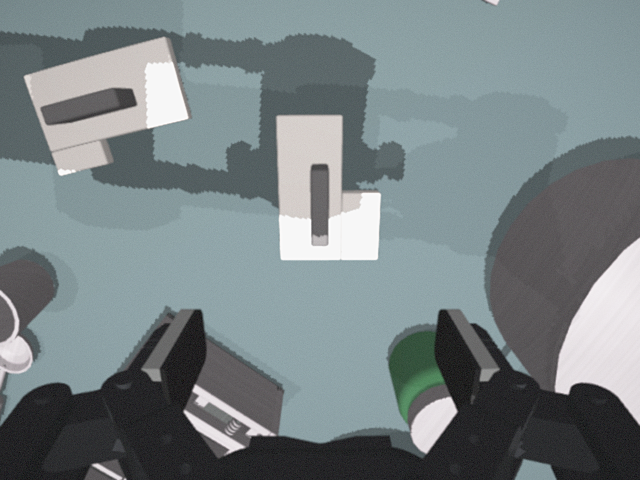

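```bash
cat >> h.py <<'E'
def pick(p,h,zc=.041,lift=.18):
    from workcell import r,command_gripper
    command_gripper(.05,60)
    q=quat(p[2],h); r.reach([p[0],p[1],.10],q); r.move_straight([p[0],p[1],zc],q,speed=.12)
    command_gripper(.0,60); print("w",r.read_state()["grip_width"])
    r.move_straight([p[0],p[1],lift],q,speed=.2); s=r.read_state(); print("lifted",s["grip_width"],s["contact_force"],s["time_s"])
E
python3 - <<'E'
from h import *
from workcell import r
pick((.589,.3175,.4606),0)
x,y=seat(ST,-79.5,-7)
r.reach([x,y,.16],quat(ST[2],0)); r.hold(.3)
look("a1"); im,d=__import__("workcell").optics.get_image("top"); cv2.imwrite("pics/a1t.png",im[...,::-1])
print(r.read_state()["time_s"])
E
```

```text
w 0.012892348789264865
lifted 0.013017633005285719 [ 0.00444286 -0.07621876 -1.10819468] 7.075
8.9
```

View pics/a1.png

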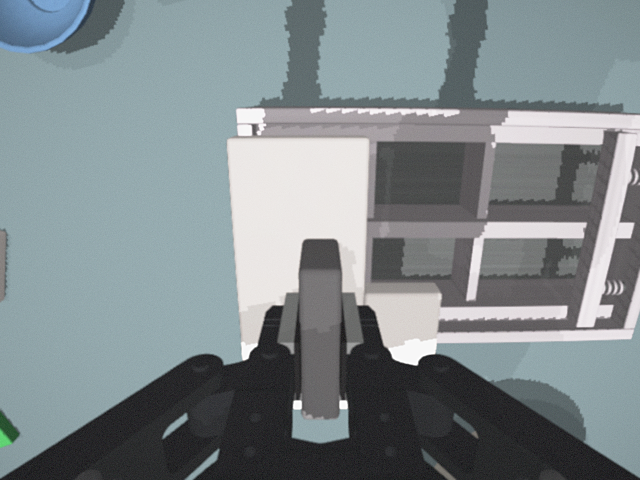

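Run:
```python
from h import *
im,m,R,t=load("a1"); z=np.load("pics/a1.npz"); print(z["pos"])
x,y=z["pos"][:2]
P=T((x,y,ST[2]),[(-34,67.5),(18,67.5),(18,5.5),(50,5.5)])
print(project(np.c_[P,np.full(4,z["pos"][2]-.041+.012)],m,R,t).round(1))
```

```text
[ 0.53849562 -0.06148668  0.15997719]
[[225.6 138.9]
 [371.4 138.8]
 [365.2 295.7]
 [443.8 295.4]]
```

Run:
```python
from h import *
im,m,R,t=load("a1"); d=np.load("pics/a1.npz")["d"]
A=im[110:170,200:400]; B=im[265:365,340:470]
cv2.imwrite("pics/a1z.png",np.vstack([cv2.resize(A,(800,240),interpolation=cv2.INTER_NEAREST),cv2.copyMakeBorder(cv2.resize(B,None,fx=3.5,fy=3.5,interpolation=cv2.INTER_NEAREST),0,0,0,800-455,cv2.BORDER_CONSTANT)]))
K=m["K"]
for (u,v) in ((240,150),(300,150),(360,150),(260,220),(360,220),(290,330),(375,300),(430,320)):
    z=d[v,u]; s=np.array([(u-K[0][2])/K[0][0],(v-K[1][2])/K[1][1]]); rr=s.copy()
    for _ in range(5): rr=s/(1+m["k1"]*(rr@rr))
    c=np.array([rr[0]*z,rr[1]*z,z]); print(u,v,np.round(R.T@(c-t),4))
```

```text
240 150 [ 0.47   -0.0753  0.131 ]
300 150 [ 0.4753 -0.0545  0.128 ]
360 150 [ 0.4799 -0.0333  0.1305]
260 220 [ 0.4974 -0.0758  0.129 ]
360 220 [ 0.5059 -0.0385  0.1298]
290 330 [ 0.5258 -0.0686  0.1651]
375 300 [ 0.5406 -0.0392  0.13  ]
430 320 [ 0.5543 -0.0187  0.1313]
```

View pics/a1z.png

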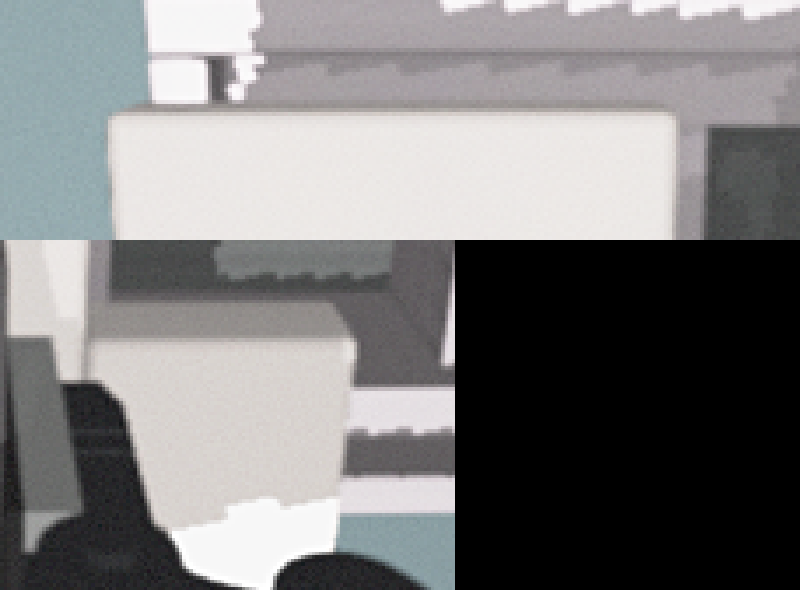

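Run:
```python
from h import *
from workcell import r
x,y=seat(ST,-79.5,-7)
print(r.move_straight([x,y,.110],speed=.1,max_force=8))
print(r.move_straight([x,y,.086],speed=.03,max_force=8))
s=r.read_state(); print(s["eef_pos"],s["contact_force"],s["time_s"])
```

```text
False
True
[ 0.53812228 -0.0619703   0.09010215] [-0.67073221  0.02332927  5.09316256] 10.1917
```

Run:
```python
from h import *
from workcell import r,command_gripper
p=np.array(r.read_state()["eef_pos"])
d=seat(ST,-85,-7)-seat(ST,-79.5,-7)
print(r.move_straight([p[0]+d[0],p[1]+d[1],p[2]+.0005],speed=.02,max_force=5))
s=r.read_state(); print(s["eef_pos"],s["contact_force"])
c,sn=np.cos(ST[2]),np.sin(ST[2]); e=np.array(s["eef_pos"])[:2]-ST[:2]; print("st xy",e[0]*c+e[1]*sn,-e[0]*sn+e[1]*c)
command_gripper(.03)
x,y=s["eef_pos"][:2]
r.move_straight([x,y,.2],speed=.25); r.reach([ST[0],ST[1],.27],quat(ST[2],1)); r.hold(.3); look("st1")
print(r.read_state()["time_s"])
```

```text
True
[ 0.53785625 -0.06288668  0.09010587] [1.03477795 1.61517033 4.02796095]
st xy -0.08046359814949383 -0.006738508564567484
14.425
```

View pics/st1.png

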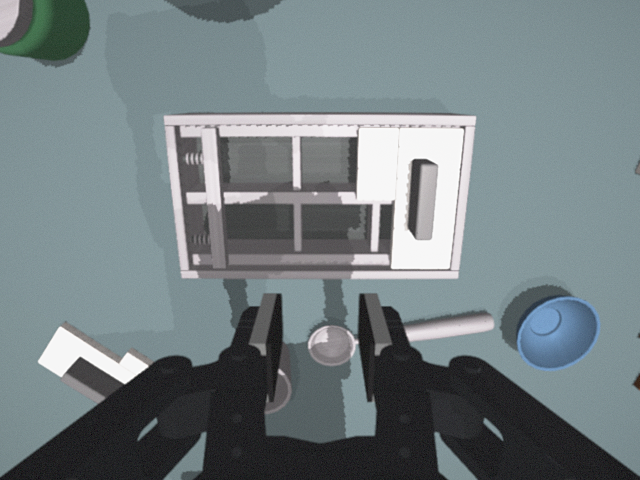

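Run:
```python
from h import *
stfit("st1",ST)
```

```text
(no output)
```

View pics/st1_f.png

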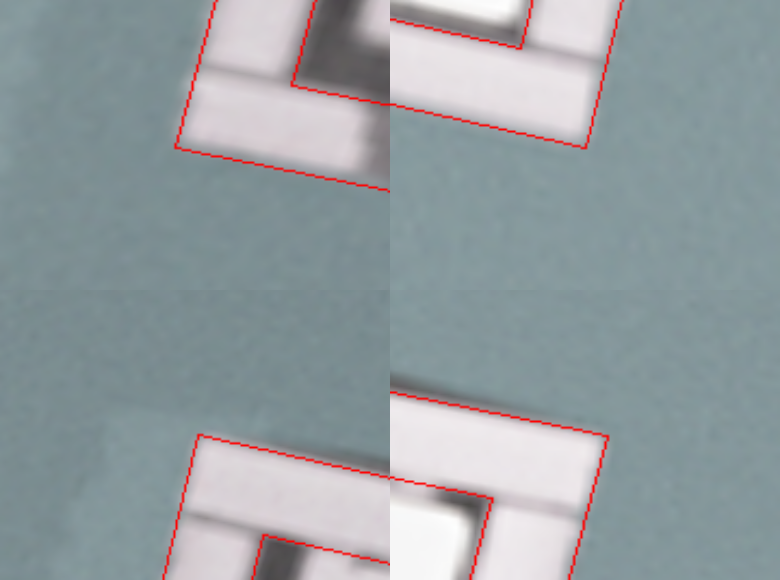

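Run:
```python
from h import *
from workcell import r
r.reach([B0[0],B0[1],.22],quat(B0[2],1)); r.hold(.3)
im,m,R,t=look("b0")
p,f,g=fit(im,m,'b',B0[0],B0[1],[B0[2]],R,t); print(np.round(p,4),np.degrees(p[2]),f)
cv2.imwrite("pics/b0f.png",g); print(r.read_state()["time_s"])
```

```text
[ 0.5075 -0.3736  2.6311] 150.7510488904578 0.05300670489668846
16.4667
```

View pics/b0f.png

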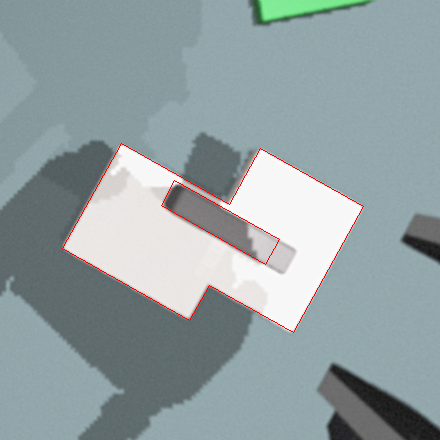

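```bash
cat >> h.py <<'E'
def stxy(p):
    c,sn=np.cos(ST[2]),np.sin(ST[2]); e=np.array(p)[:2]-ST[:2]; return np.array([e[0]*c+e[1]*sn,-e[0]*sn+e[1]*c])*1000
E
python3 - <<'E'
from h import *
from workcell import r
pick((.5075,-.3736,2.6311),1,lift=.26)
x,y=seat(ST,-19,2)
r.reach([x,y,.16],quat(ST[2],1)); r.hold(.3)
look("b1"); print(r.read_state()["time_s"])
im,m,R,t=load("b1"); z=np.load("pics/b1.npz")["pos"]
P=T((z[0],z[1],ST[2]),[(-10,-62.5),(50,-62.5),(50,10.5),(-42,-.5)])
print(project(np.c_[P,np.full(4,z[2]-.0415+.012)],m,R,t).round(1))
E
```

```text
w 0.012941829845126202
lifted 0.013053164602832052 [-0.10764803 -0.89702515 -1.45275531] 19.65
21.6667
[[346.9 152.2]
 [181.5 152.9]
 [200.3 328.7]
 [421.7 305.5]]
```

View pics/b1.png

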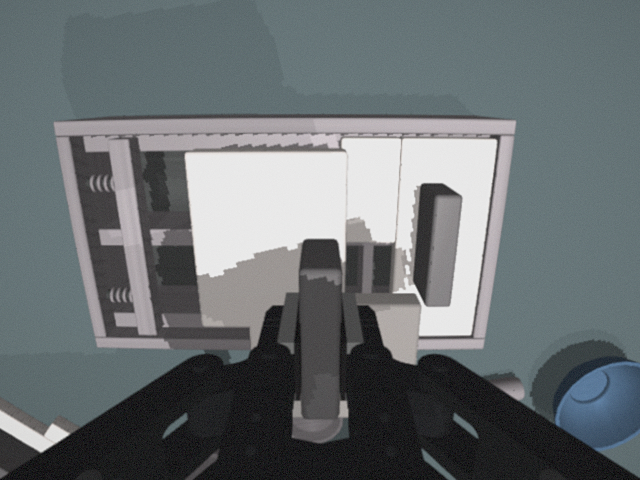

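```bash
cat >> h.py <<'E'
def lower(sx,sy,h,dpush=-6):
    from workcell import r
    x,y=seat(ST,sx,sy)
    print(r.move_straight([x,y,.110],speed=.1,max_force=8))
    print(r.move_straight([x,y,.086],speed=.03,max_force=8))
    s=r.read_state(); print(s["eef_pos"],s["contact_force"],s["time_s"])
    if s["eef_pos"][2]<.0925:
        p=s["eef_pos"]; d=seat(ST,dpush,0)-seat(ST,0,0)
        print(r.move_straight([p[0]+d[0],p[1]+d[1],p[2]+.0005],speed=.02,max_force=6))
        s=r.read_state(); print(s["eef_pos"],stxy(s["eef_pos"]),s["contact_force"],s["time_s"])
E
python3 - <<'E'
from h import *
lower(-19,2,1)
E
```

```text
False
True
[ 0.54310229 -0.00101777  0.09006109] [-0.86528093  0.28991388  5.03316494] 22.9583
True
[ 0.54274119 -0.00246859  0.09007115] [-20.51846977   2.24983191] [0.36968372 1.49619035 4.42711765] 23.1917
```

Run:
```python
from h import *
from workcell import r,command_gripper
command_gripper(.03)
p=r.read_state()["eef_pos"]
r.move_straight([p[0],p[1],.2],speed=.25)
r.reach([C0[0],C0[1],.22],quat(C0[2],1)); r.hold(.3)
im,m,R,t=look("c0")
p,f,g=fit(im,m,'c',C0[0],C0[1],[C0[2]],R,t); print(np.round(p,4),np.degrees(p[2]),f)
cv2.imwrite("pics/c0f.png",g); print(r.read_state()["time_s"])
im,d=__import__("workcell").optics.get_image("top"); cv2.imwrite("pics/t2.png",im[190:300,230:400,::-1].repeat(4,0).repeat(4,1))
```

```text
[0.4007 0.3093 2.2388] 128.27341682817823 0.0914507582783699
25.7333
```

View pics/c0f.png

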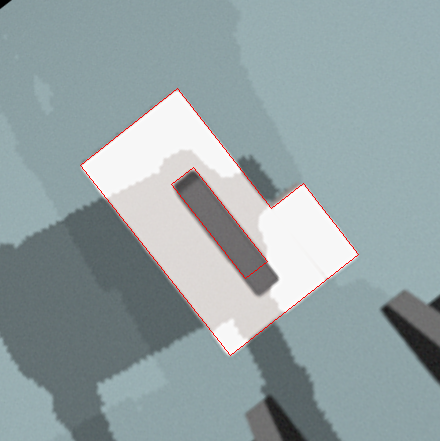

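View pics/t2.png

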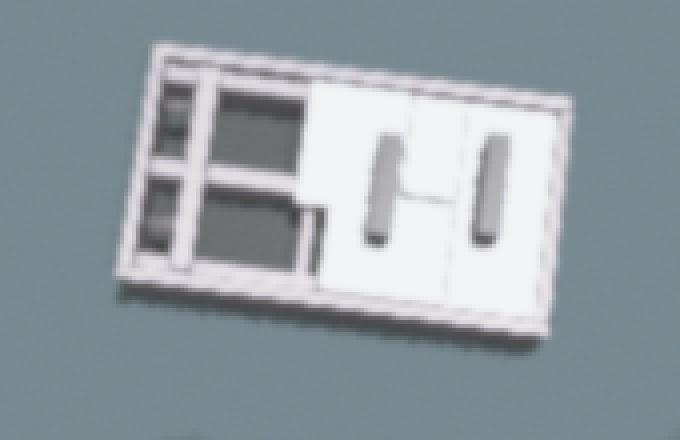

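```bash
cat >> h.py <<'E'
H=.0421
def tcp_for(th,xt,zb,y=5.,corner_top=True):
    """TCP world pos so that nose top corner at station x=xt (mm), nose bottom corner at z=zb (m); th rad"""
    c,s=np.cos(th),np.sin(th)
    vt=np.array([37*c+(12-H*1000)*s])[0]; vbz=-37*s-H*1000*c
    x,yy=seat(ST,xt-vt,y); return np.array([x,yy,zb-vbz/1000])
E
python3 - <<'E'
from h import *
from workcell import r
pick((.4007,.3093,2.2388),1)
th=np.radians(18)
P=tcp_for(th,79.5,.0485); print(P)
P[2]=.16
r.reach(P,quat(ST[2],1,th)); r.hold(.3); look("c1")
im,d=__import__("workcell").optics.get_image("top"); cv2.imwrite("pics/c1t.png",im[150:330,200:440,::-1].repeat(3,0).repeat(3,1))
s=r.read_state(); print(s["eef_pos"],s["contact_force"],s["time_s"])
E
```

```text
w 0.012907031182741504
lifted 0.013099929409830824 [ 0.30817426  0.15982418 -1.68819085] 28.5667
[0.55692798 0.07034399 0.09997311]
[0.55684284 0.07079085 0.16019625] [ 0.13733395  0.6790798  -0.572266  ] 30.075
```

View pics/c1.png

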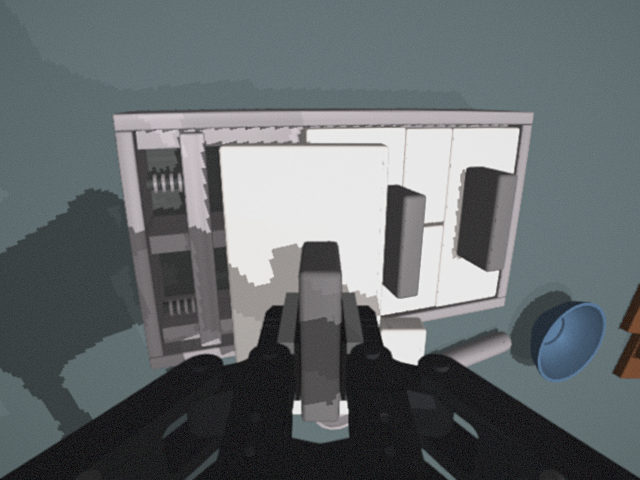

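View pics/c1t.png

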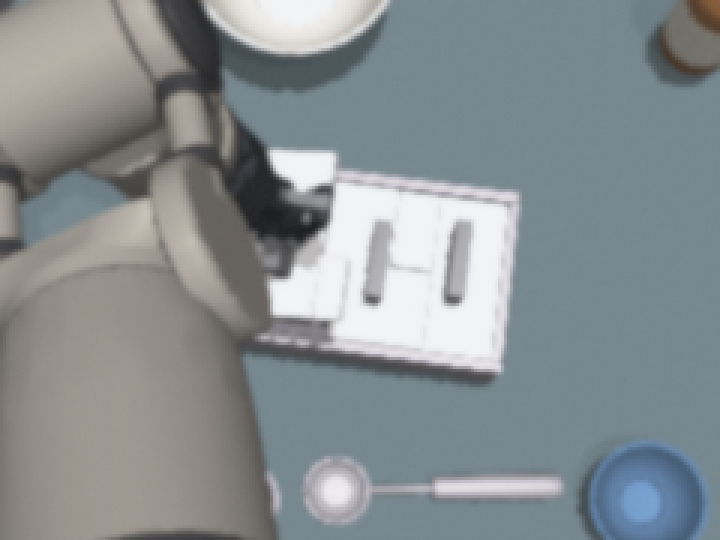

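Run:
```python
from h import *
im,m,R,t=load("c1"); z=np.load("pics/c1.npz"); pos=z["pos"]
th=np.radians(18); c,s=np.cos(th),np.sin(th)
def pr(x,y):
    zz=12-42.1; X=x*c+zz*s; Z=-x*s+zz*c
    w=T((pos[0],pos[1],ST[2]),[(X,y)])[0]; return project([[w[0],w[1],pos[2]+Z/1000]],m,R,t)[0].round(1)
for k in ((37,-65.5),(-25,-65.5),(-25,10.5),(-45,10.5)): print(k,pr(*k))
# where the bar/wall corners are predicted
for X,Y in ((82,-60),(94,-60),(-115,-62),(-123,-70)):
    w=T(ST,[(X,Y)])[0]; print(X,Y,project([[*w,.062]],m,R,t)[0].round(1))
cv2.imwrite("pics/c1z.png",im[100:360,110:430].repeat(2,0).repeat(2,1))
```

```text
(37, -65.5) [216.8 144. ]
(-25, -65.5) [388.7 144. ]
(-25, 10.5) [378.7 328.6]
(-45, 10.5) [426.1 328.4]
82 -60 [204.2 132.9]
94 -60 [178.8 133.8]
-115 -62 [522.8 124.3]
-123 -70 [534.  111.6]
```

View pics/c1z.png

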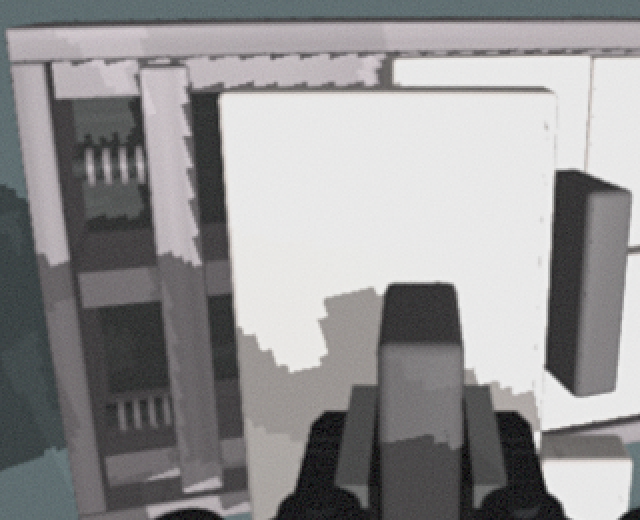

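Run:
```python
from h import *
from workcell import r
th=np.radians(18)
P=tcp_for(th,79.5,.0485,y=4.6); q=quat(ST[2],1,th)
A=P.copy();A[2]=.118; print(r.move_straight(A,q,speed=.1,max_force=8))
B=P.copy();B[2]=P[2]-.003
print(P[2],r.move_straight(B,q,speed=.025,max_force=5))
s=r.read_state(); print(s["eef_pos"],stxy(s["eef_pos"]),s["contact_force"],s["time_s"]); look("c2")
```

```text
False
0.09997310812789902 True
[0.55711178 0.0701486  0.09897641] [53.46386513  4.77656926] [-0.76870887  0.2615749   5.07148675] 31.3667
```

View pics/c2.png

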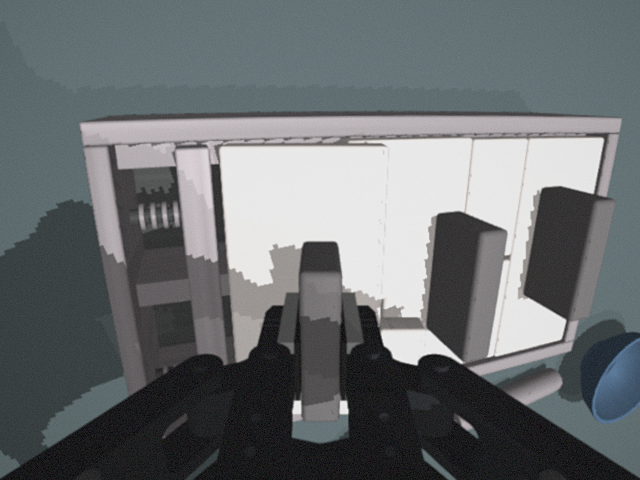

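Run:
```python
from h import *
from workcell import r
th=np.radians(18); q=quat(ST[2],1,th)
P=tcp_for(th,94,.0480,y=4.7); P[2]=.0993
print(r.move_straight(P,q,speed=.03,max_force=18))
s=r.read_state(); print(s["eef_pos"],stxy(s["eef_pos"]),stxy(P),s["contact_force"],s["time_s"]); look("c3")
```

```text
False
[0.5602873  0.08372279 0.09916711] [67.40454123  4.772458  ] [68.11232043  4.7       ] [-1.75039579 -5.50869254  1.69286273] 32.0667
```

View pics/c3.png

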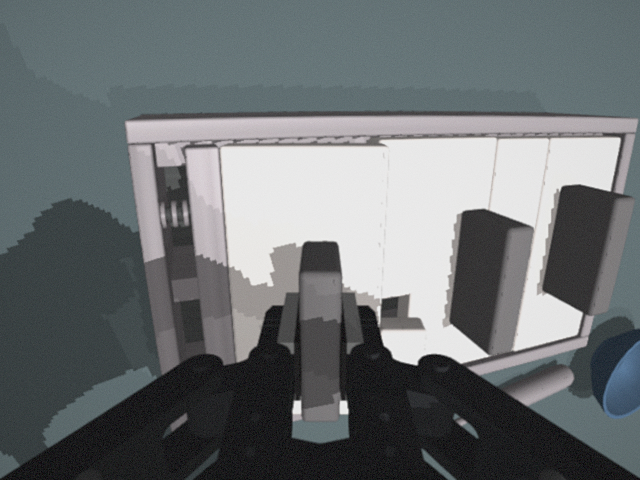

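Run:
```python
from h import *
from workcell import r
for deg in (15,12,9,6,3,0):
    th=np.radians(deg); q=quat(ST[2],1,th)
    P=tcp_for(th,94,.0478+.0003*(deg==0),y=4.7)
    hit=r.move_straight(P,q,speed=.02,max_force=15)
    s=r.read_state(); print(deg,hit,P[2],s["eef_pos"][2],stxy(s["eef_pos"]),s["contact_force"].round(1),s["time_s"])
    if hit: break
look("c4")
```

```text
15 False 0.09804178195556304 0.09791814122015546 [65.32944399  4.76374573] [-0.7 -5.9  1. ] 32.3833
12 False 0.09667274655115032 0.09654999912054021 [63.67821483  4.75745958] [-0.7 -5.   1.8] 32.65
9 False 0.09516975434554384 0.09508549821958999 [62.10936683  4.76677857] [-0.6 -5.2  0.8] 32.925
6 False 0.09353692493590748 0.09346702531572022 [60.45114437  4.77465862] [-1.9 -4.3  0.6] 33.2
3 False 0.09177873379415649 0.09176690281484805 [58.8057766   4.75843422] [-2.1 -3.8  1.4] 33.475
0 False 0.0902 0.09011809297368295 [56.63262589  4.78877194] [-1.5 -5.3  0.1] 33.7417
```

View pics/c4.png

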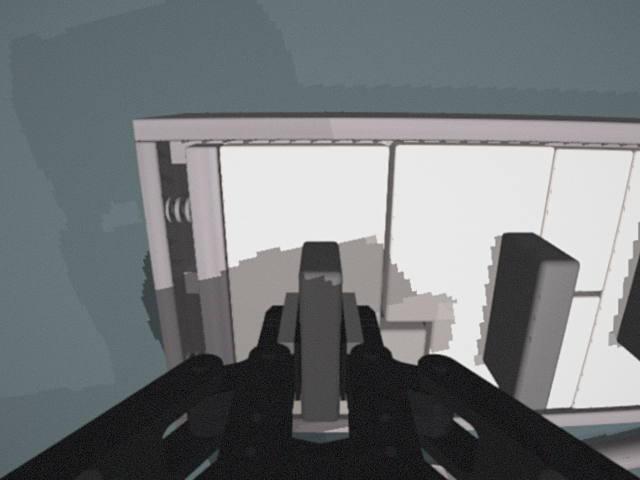

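Run:
```python
from h import *
from workcell import r,command_gripper,optics
q=quat(ST[2],1,0)
p=np.array(r.read_state()["eef_pos"]); 
print(r.move_straight([p[0],p[1],.0875],q,speed=.02,max_force=8)); s=r.read_state(); print(s["eef_pos"],s["contact_force"])
z=s["eef_pos"][2]
x,y=seat(ST,53.4,4.8)
print(r.move_straight([x,y,z-.0005],q,speed=.02,max_force=8)); s=r.read_state(); print(s["eef_pos"],stxy(s["eef_pos"]),s["contact_force"])
command_gripper(.03); s=r.read_state(); print(s["contact_force"])
x,y=s["eef_pos"][:2]
r.move_straight([x,y,.18],q,speed=.2)
command_gripper(0)
# press top of handle
s0=seat(ST,54,5)
for (X,Y) in ((54,5),(54,-18),(54,28)):
    a=seat(ST,X,Y)
    r.move_straight([*a,.13],q,speed=.2); h=r.move_straight([*a,.108],q,speed=.03,max_force=18)
    s=r.read_state(); print(X,Y,h,s["eef_pos"][2],s["contact_force"].round(1),s["time_s"])
    r.move_straight([*a,.13],q,speed=.2)
r.reach([ST[0],ST[1],.27],quat(ST[2],1)); r.hold(.3); look("e1")
print(r.read_state()["time_s"])
```

```text
True
[0.55784217 0.07317371 0.08994551] [-1.06225905 -2.15354701  4.26725839]
False
[0.5574002  0.07109964 0.08994001] [54.45558462  4.71206573] [-0.16023555  3.55745808  4.97925493]
[0.12133113 1.0494133  0.20747846]
54 5 True 0.11706886608399823 [-2.2  0.2  7.6] 36.4833
54 -18 True 0.11706087035461661 [-1.6 -0.6  7.2] 37.5083
54 28 True 0.11705267220521119 [-2.1  0.5  7.6] 38.65
39.9083
```

View pics/e1.png

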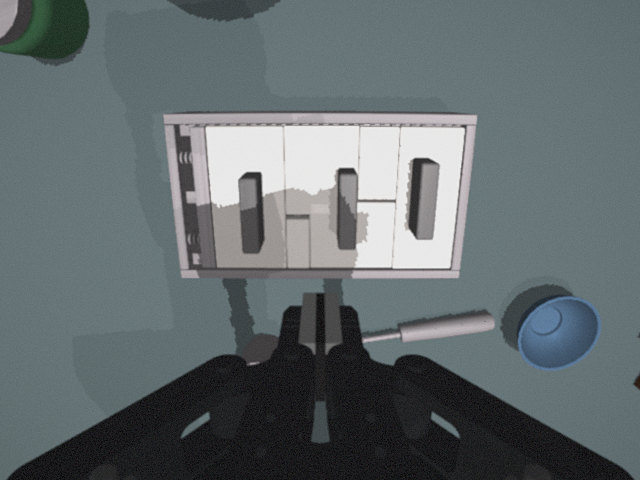

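Run:
```python
from h import *
im,m,R,t=load("e1"); d=np.load("pics/e1.npz")["d"]
K=m["K"]; C=-R.T@t
def zat(X,Y,z0=.060,n=3):
    w=T(ST,[(X,Y)])[0]; u,v=project([[*w,z0]],m,R,t)[0].round().astype(int)
    vals=[]
    for j in range(v-n,v+n+1):
        for i in range(u-n,u+n+1):
            z=d[j,i]
            if z<=0: continue
            s=np.array([(i-K[0][2])/K[0][0],(j-K[1][2])/K[1][1]]); q=s
            for _ in range(5): q=s/(1+m["k1"]*(q@q))
            vals.append((R.T@(np.array([q[0],q[1],1])*z-t))[2])
    return round(float(np.median(vals))*1000,1)
for n,pts in dict(rimY=[(-60,-66),(60,-66),(-60,66),(60,66)],a=[(-108,-55),(-108,55),(-70,50),(-45,-45)],b=[(-20,-50),(20,-50),(-50,50),(-5,50),(-50,10)],c=[(40,-50),(85,-50),(85,50),(18,50),(45,52)]).items():
    print(n,[zat(*p,z0=.062 if n[0]=='r' else .06,n=1 if n[0]=='r' else 4) for p in pts])
cv2.imwrite("pics/e1z.png",im[100:290,155:490].repeat(2,0).repeat(2,1))
```

```text
rimY [62.4, 62.1, 62.0, 61.8]
a [60.3, 60.2, 60.2, 60.3]
b [60.5, 60.4, 60.1, 60.1, 60.1]
c [60.4, 60.1, 60.2, 60.2, 60.2]
```

View pics/e1z.png

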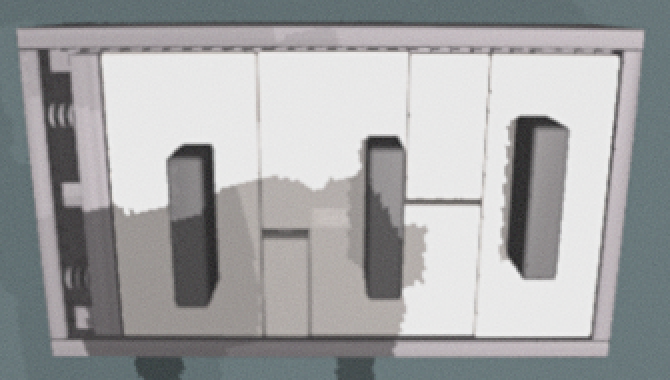

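Run:
```python
from h import *
from workcell import r,optics
im,d=optics.get_image("scene"); cv2.imwrite("pics/end.png",im[...,::-1])
print(r.read_state()["contact_force"])
```

```text
[-0.65194156 -0.30513739 -0.68446293]
```

View pics/end.png

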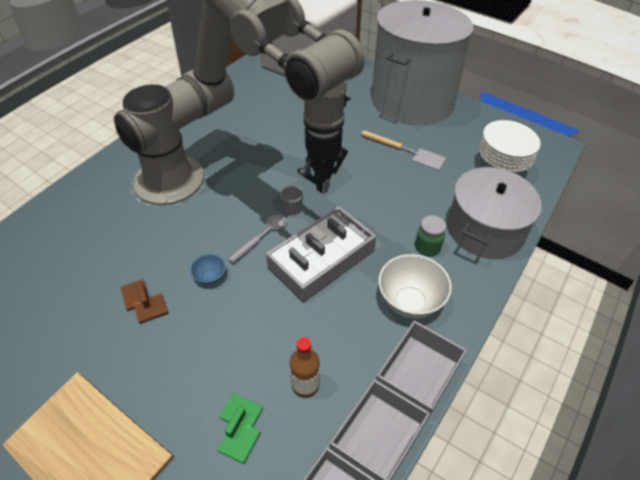

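The three white covers fill the station mouth. The other kitchenware and both look-alikes are at the same pixel positions as in the first scene picture.

```bash
python3 -c "
from workcell import r
r.finish_job(); print(r.read_state()['time_s'])"
```

```text
the job is handed in; nothing more can be done
the job is handed in; nothing more can be done
```

The topping station is closed and the job is handed in, at about 40 s of the 72 s allowed. I set cover a against the plain end, then b beside it. I brought c in last, nose down 18° against the sprung bar, pushed the bar back about 12 mm, laid the rear edge down and pressed the cover home.

**Height:** depth readings put all three cover tops at 60.1–60.5 mm at every point sampled, with the rim at about 62 mm. Pressing c's handle at three points gave a top height of 92 mm each time, which is what a fully seated cover should read.

**Fit:** the last close view shows the seams closed, all handles up, and the bar resting on c.

**Other kitchenware:** in the final scene picture the bystanders and the brown and green look-alikes stand where they began. The gripper was clear of everything.

**Small disagreements:** the wrist pictures showed covers held in the gripper 2–4 % smaller than predicted. Covers a and b stopped about 0.5 mm short of their nominal positions when I pushed them, and c was let go at about that offset too. I saw no effect of this in the final view.

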